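# Stack a sanding disc under its pressing board and weight

### The arm

A 6-joint arm with a two-finger parallel gripper is mounted at the origin on the work surface. World frame = base frame: x ahead of the robot, y to its left, z up, the work surface at z = 0. Lengths are in mm, angles in degrees, forces in N, time in s.
With the tool pointing down it reaches from about 300 to 850 mm from the base axis. Payload 4.2 kg.
Tool frame: the origin (TCP) lies midway between the tips of the shut fingers; the grasp point (between the pads) lies 19 mm behind it; z points along the fingers, y is the line along which they close (so a half turn about z gives the same grasp; the last joint's range is limited). The gripper opens to 91 mm and grips with 3 to 60 N. Pads are 32 mm wide; open, the fingers measure 118 mm over their backs; the gripper's body (76 mm by 178 mm) begins 60 mm behind the grasp point.
Start: joints at [69.099, 18.312, 89.639, -0, 72.044, -1.146], TCP at [194.358, 541.173, 213.976] pointing down, gripper open.
Joint ranges: [-177.97, 177.97], [-48.28, 115.42], [12.27, 149.76], [-77.06, 257.06], [2.81, 150.46], [-146.56, 146.56]. Speed limits (degrees/s): [147.25, 147.25, 180, 180, 180, 180].

### API

Orientations are given as [roll, pitch, yaw] about the fixed x, y, z axes, in that order (R = Rz(yaw) Ry(pitch) Rx(roll)).
In Python, from workcell import state, grab_frame, camera_model, workorder gives the robot as it stands.
- The arm moves only by the tool carry_out, never from a script. Its argument "commands" is a list of rows, each a list of 7 numbers: the turn, a rotation vector about the tool's x, y, z in degrees, then the shift along the tool's x, y, z in mm, then the opening, from -1 (shut) to 1 (fully open). In form: [[ax, ay, az, dx, dy, dz, hand], ...]. A call has 1 to 20 rows; each row is the pose to reach, as a shift and turn from the pose commanded when the call began, along the tool's axes at that moment; what a row does not reach only later rows make up. A row lasts 1/10 s, in which the tool goes at most 50 mm and 8.59 degrees, less where a joint would pass 70% of its speed; a pose out of reach is approached as far as the arm can. A call with a gripper value outside its range is refused whole. The fingers move at their own pace and stop on an object; "force" is the grip in N (left out, the last holds). Time passes only in rows, so rows that repeat a pose let the fingers close. It gives the time, the measured TCP pose, the force, the opening and the grip force at its end, in the units of the state.
- state(): the state, without advancing time (a new reading comes with each control period).
- grab_frame(name): name is "side" or "top"; returns the picture (480x640x3 uint8, red, green, blue); there is no depth.
- camera_model(name): a dict with "fx", "fy", "cx", "cy" (pixels), "dist" ([k1, k2, p1, p2, k3] as OpenCV has them; the pictures are not rectified), "origin" and "rotation" of the camera in the world. Camera axes: x right, y up, looking along -z (the intrinsics and any distortion apply to the point x, -y, -z); pixel columns grow to the right and rows downward; lengths in mm; the calibration is good to about 2 mm. A picture is of the moment at which its call begins. camera_model takes no time and is no camera call.
- workorder.job_done(): hands the job in; it is judged then, once.
The state is a dict: "time_s": time; "qpos": joint angles; "qvel": joint speeds; "effort": joint torques, N m; "ee_pos": TCP position; "ee_rot": TCP orientation; "force": force on the tool from outside, world axes, zero at the start; "torque": the same for the moment, N m; "gripper_width": finger opening in mm; "gripper_force": force on a finger pad.
Only numpy, scipy, OpenCV 4.12 (cv2) and the standard library are available. Lean on these libraries where they do the work, as an engineer would, in place of code of your own. Each camera call takes 0.05 s, during which the arm holds its last target. There are 200 camera calls.

### The job

The freshly faced sanding disc has to lie pressed flat: slide it off the low shelf onto the round steel plate without picking it up, then slide the round plywood board off the high shelf on top of it in the same way. Then take the iron weight by its knob and lower it gently onto the board. Every layer lies flat and centred, nowhere sticking out beyond the one below, and everything else on the bench stays where it is.

Things in the scene. Friction and masses are not known exactly. Their poses are not given: they have to be found in the camera images.
- plate: fixed round steel plate, 145 mm diameter, on a wooden block in the middle of the pressing stand; its top is 30 mm above the bench. Origin: centre of its underside, at bench height. y axis: the line through the centres of both shelves
- plate_top (a point): centre of the plate's top face, 30 mm above the bench
- low_shelf: fixed flat wooden shelf on one side of the plate (which side varies), 150 mm along its x and 160 mm along its y, top 32 mm above the bench (2 mm above the plate). Its y axis points along the line of shelf, plate and shelf; its centre is 158 mm from the plate's centre, so a gap of 5 mm parts it from the plate. Origin: centre of its underside, at bench height
- high_shelf: fixed flat wooden shelf on the other side of the plate, same size and distance as the low one, top 44 mm above the bench (2 mm above the top of the sanding disc when that lies on the plate). Origin: centre of its underside, at bench height
- disc: loose sanding disc, rigid dark wood with a dull dark top face, 125 mm diameter, 12 mm thick, about 0.2 kg, lying flat on the low shelf. Origin: centre of its underside; z is its axis
- caul: loose round plywood pressing board, 105 mm diameter, 12 mm thick, about 0.1 kg, lying flat on the high shelf. Origin: centre of its underside; z is its axis
- weight: loose iron weight on the bench on the far side of the stand: a disc of 85 mm diameter and 20 mm thick with an upright cylindrical knob in its middle, 32 mm diameter and 35 mm tall (knob from 20 to 55 mm above the underside), 0.5 to 0.9 kg. Origin: centre of its underside; z is its axis
- tape: bystander: cardboard ring (tape roll) lying flat, 64 mm outside diameter, 24 mm tall. Origin: centre of its underside
- jar: bystander: small jar with a steel lid, 52 mm diameter, 60 mm tall. Origin: centre of its underside
- wrench: bystander: open wrench, 170 mm long, lying flat between the robot and the stand. Origin: under its middle; x runs along it
- hammer: bystander: hammer lying on the bench to the robot's right. Origin: under its middle; x runs along it
- case: bystander: closed red case, 100 x 220 x 55 mm, to the robot's left. Origin: centre of its underside
- bottle: bystander: white bottle, 72 mm diameter, 170 mm tall, to the robot's left. Origin: centre of its underside
- brush: bystander: hand brush lying on the bench to the robot's right. Origin: under its middle; x runs along it
Things that resemble listed ones, but are neither listed nor needed, are in the scene too. Several things have the shape of the caul; the one meant has the colours described above. Several things have the shape of the disc; the one meant has the colours described above.

How it is judged:
By the outcome, as a careful person would: the job done as asked, in the order asked, and still so for the second after the job is handed in, with the robot touching nothing.
It also fails if it takes over 72 s, if anything falls off the work surface, if the arm or the gripper's body presses on something with over 40 N, if the wrist force passes 120 N, or if a joint passes its speed limit or range.

## Working session

There is one attempt and no reset: what is moved stays moved. The work goes in short steps, Python scripts to look and compute and a tool call to move; the robot and the scene stay as the last step left them, time stands still between calls to the robot, and variables do not carry over. Pictures are saved under pics/ and viewed, at most 10 in all, crops included, and the job is handed in when it is done.

Besides the shell and the picture viewer there is one more tool, called after "Call:" as name(argument=value, ...) on one line, values as JSON. carry_out: Moves the arm, as the interface text tells. Its arguments: {"type":"object","properties":{"commands":{"type":"array"},"force":{"type":"number"}},"required":["commands"]}

```bash
mkdir -p pics; ls
python3 - <<'E'
from workcell import *
import cv2
print(state())
for n in("top","side"):
    m=camera_model(n);print(n,m)
    cv2.imwrite(f"pics/{n}0.png",grab_frame(n)[:,:,::-1])
E
```

```text
pics
{'time_s': 0.0, 'qpos': array([ 6.90991293e+01,  1.83531627e+01,  8.97078277e+01, -3.37270541e-03,
        7.20450112e+01, -1.14408759e+00]), 'qvel': array([ 0.02367038,  0.04472383, -0.00745772,  0.05685654,  0.01477531,
        0.1250383 ]), 'effort': array([-9.52630580e-04, -4.12462556e+01, -2.31972277e+01,  7.27437995e-02,
        4.57263901e-02, -1.17679328e-04]), 'ee_pos': array([194.17897257, 540.66385075, 213.09541588]), 'ee_rot': array([-1.79893956e+02,  1.08937564e-03,  1.60244261e+02]), 'force': array([-0.64882996,  0.36142912,  0.12737429]), 'torque': array([-0.00459779,  0.03273351, -0.02463442]), 'gripper_force': 0.0, 'gripper_width': 91.1966609023621}
top {'fx': 578.9860511530646, 'fy': 578.9860511530646, 'cx': 314.68725457638857, 'cy': 247.21960638215262, 'dist': array([-0.09889226,  0.        ,  0.        ,  0.        ,  0.        ]), 'origin': array([ 340.66318245,   10.1842129 , 1635.78873749]), 'rotation': array([  5.60727403,  -0.48218853, -89.15614176])}
side {'fx': 433.38997515176976, 'fy': 433.38997515176976, 'cx': 313.9654003038853, 'cy': 239.37259181768124, 'dist': array([-0.05642967,  0.        ,  0.        ,  0.        ,  0.        ]), 'origin': array([  65.37394925, -485.83855534,  837.93223659]), 'rotation': array([ 41.04682446,  -0.9236323 , -40.80178091])}
```

View pics/top0.png

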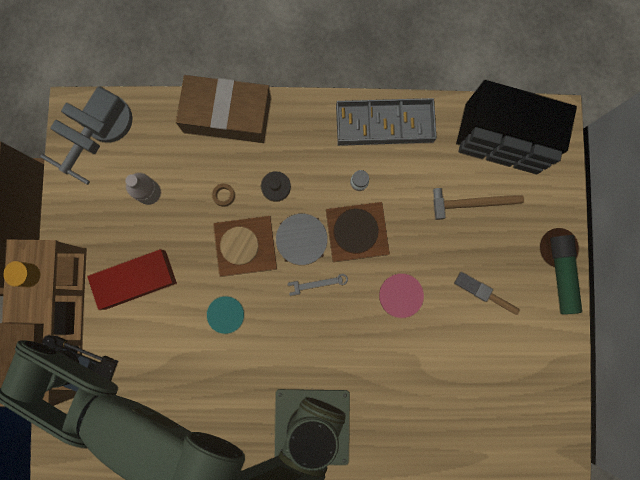

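View pics/side0.png

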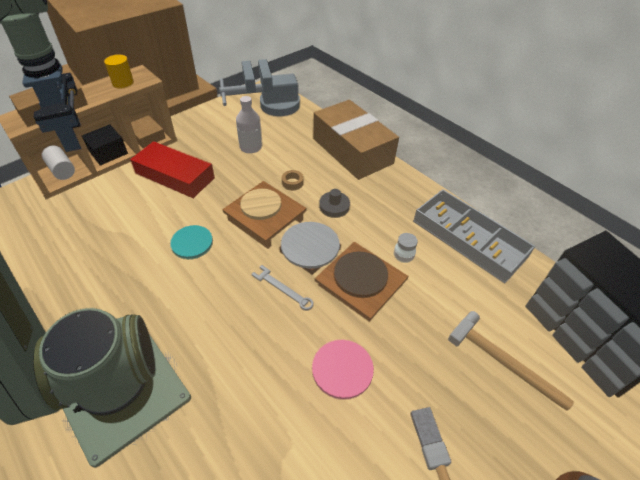

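The top picture shows the disc (dark) at about (356,231) on the right shelf and the caul at (239,245) on the left shelf. The plate is at (302,239), the weight at (275,186), the jar at (360,180) and the tape at (223,195). In the side picture the disc is at (361,274), the caul at (261,203), the plate at (310,245) and the weight at (335,205). The teal and pink discs are decoys. So the low shelf is on the −y side.

```bash
cat > h.py <<'E'
from workcell import *
import numpy as np, cv2
from scipy.optimize import minimize
from scipy.spatial.transform import Rotation as Ro
M={n:camera_model(n) for n in("top","side")}
def proj(n,X):
    m=M[n];p=(np.atleast_2d(X)-m["origin"])@Ro.from_euler("xyz",m["rotation"],degrees=True).as_matrix()
    K=np.array([[m["fx"],0,m["cx"]],[0,m["fy"],m["cy"]],[0,0,1.]])
    return cv2.projectPoints(p*[1,-1,-1],np.zeros(3),np.zeros(3),K,m["dist"])[0][:,0]
def ray(n,u,z):
    m=M[n];K=np.array([[m["fx"],0,m["cx"]],[0,m["fy"],m["cy"]],[0,0,1.]])
    a=cv2.undistortPoints(np.array([[u]],float),K,m["dist"])[0,0]
    d=Ro.from_euler("xyz",m["rotation"],degrees=True).apply([a[0],-a[1],-1])
    return m["origin"]+d*(z-m["origin"][2])/d[2]
T=np.linspace(0,2*np.pi,180,endpoint=False)
def ring(c,r): return np.c_[c[0]+r*np.cos(T),c[1]+r*np.sin(T),np.full(180,c[2])]
def samp(im,uv): return cv2.remap(im,uv[:,0].astype(np.float32),uv[:,1].astype(np.float32),cv2.INTER_LINEAR)[:,0].astype(float)
def score(ims,c,r,d=2.5):
    s=0
    for n,im in ims.items():
        g=np.abs(samp(im,proj(n,ring(c,r-d)))-samp(im,proj(n,ring(c,r+d)))).sum(1)
        s+=np.minimum(g,60).mean()
    return -s
def fit(ims,c,r,free_z=False):
    """circle centre by edge contrast"""
    best=None
    for dx in range(-8,9,4):
        for dy in range(-8,9,4):
            c0=np.array(c)+[dx,dy,0]
            f=(lambda v:score(ims,v,r)) if free_z else (lambda v:score(ims,[v[0],v[1],c[2]],r))
            v0=c0 if free_z else c0[:2]
            o=minimize(f,v0,method="Nelder-Mead",options=dict(initial_simplex=np.vstack([v0]+[v0+3*e for e in np.eye(len(v0))]),xatol=.1,fatol=.01))
            if best is None or o.fun<best.fun: best=o
    return np.round(best.x,1),round(best.fun,1)
def blur(im): return cv2.GaussianBlur(im,(3,3),0)
E
cat > m0.py <<'E'
from h import *
ims={n:blur(cv2.imread(f"pics/{n}0.png")) for n in M}
S=dict(plate=((302,239),30,72.5),disc=((356,231),44,62.5),caul=((239,245),56,52.5),weight=((275,186),20,42.5),knob=((276,182),55,16))
for k,(u,z,r) in S.items():
    c=ray("top",u,z)
    print(k,c.round(),"top",fit({"top":ims["top"]},c,r),"side",fit({"side":ims["side"]},c,r),"both",fit(ims,c,r,True))
E
python3 m0.py
```

```text
plate [521.  35.  30.] top (array([522. ,  37.1]), np.float64(-39.0)) side (array([520.7,  36.6]), np.float64(-55.1)) both (array([522. ,  37.2,  28.7]), np.float64(-94.2))
disc [ 544. -115.   44.] top (array([ 545.1, -113.6]), np.float64(-35.2)) side (array([ 541.1, -116.9]), np.float64(-51.0)) both (array([ 545.1, -114.2,   37.2]), np.float64(-81.0))
caul [499. 207.  56.] top (array([501. , 208.3]), np.float64(-60.0)) side (array([497.3, 205. ]), np.float64(-59.6)) both (array([498.8, 210.1,  50.7]), np.float64(-119.5))
weight [672. 114.  20.] top (array([673.2, 112.1]), np.float64(-60.0)) side (array([673.9, 114.8]), np.float64(-50.5)) both (array([669.8, 110.6,  26. ]), np.float64(-111.2))
knob [676. 109.  55.] top (array([693.9, 120.7]), np.float64(-26.4)) side (array([674. , 114.8]), np.float64(-48.1)) both (array([666.9, 110. ,  61.9]), np.float64(-63.4))
```

```bash
sed -i 's/np.minimum(g,60)/np.minimum(g,CL)/; s/^T=/CL=160\nT=/; s/d=2.5/d=1.8/' h.py; sed -i 's/,knob.*)$/)/' m0.py; python3 m0.py
python3 - <<'E'
from h import *
im=cv2.imread("pics/top0.png")
a=cv2.resize(im[165:285,205:400],None,fx=4,fy=4,interpolation=cv2.INTER_CUBIC)
cv2.imwrite("pics/c1.png",a)
E
```

```text
plate [521.  35.  30.] top (array([522.2,  37.1]), np.float64(-30.5)) side (array([521.4,  37.7]), np.float64(-55.5)) both (array([521.8,  37.4,  29.7]), np.float64(-85.5))
disc [ 544. -115.   44.] top (array([ 545.2, -113.7]), np.float64(-27.1)) side (array([ 539.6, -118.2]), np.float64(-44.1)) both (array([ 516.6, -135. ,   86.2]), np.float64(-71.8))
caul [499. 207.  56.] top (array([499.1, 208.2]), np.float64(-71.8)) side (array([497.7, 207.9]), np.float64(-82.6)) both (array([498.8, 208.7,  54.6]), np.float64(-154.1))
weight [672. 114.  20.] top (array([672.2, 112.6]), np.float64(-92.5)) side (array([661.1, 101.5]), np.float64(-84.3)) both (array([675.1, 113.9,   1. ]), np.float64(-164.0))
```

View pics/c1.png

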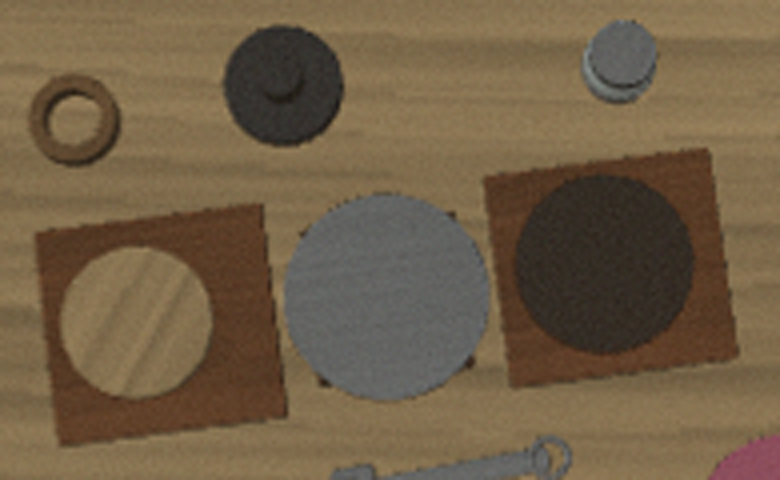

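The crop puts the disc centre at about (605,264), which is full-frame (356.3,231), and the shelf line is tilted about 7.7°. In world coordinates the disc is at about (544.5,−114.5), the plate at (521.8,37.4), the caul at (498.8,208.5) and the weight at (672.5,112.5). I'll start by moving behind the disc.

Call:
carry_out(commands=[[0,0,61.7,-588.5,-567.5,100,1],[0,0,61.7,-588.5,-567.5,100,1],[0,0,61.7,-588.5,-567.5,100,1],[0,0,61.7,-588.5,-567.5,100,1],[0,0,61.7,-588.5,-567.5,100,1],[0,0,61.7,-588.5,-567.5,100,1],[0,0,61.7,-588.5,-567.5,100,1],[0,0,61.7,-588.5,-567.5,100,1],[0,0,61.7,-588.5,-567.5,100,1],[0,0,61.7,-588.5,-567.5,100,1],[0,0,61.7,-588.5,-567.5,100,1],[0,0,61.7,-588.5,-567.5,100,1],[0,0,61.7,-588.5,-567.5,100,1],[0,0,61.7,-588.5,-567.5,100,1],[0,0,61.7,-588.5,-567.5,100,1],[0,0,61.7,-588.5,-567.5,100,1],[0,0,61.7,-588.5,-567.5,100,1],[0,0,61.7,-588.5,-567.5,100,1],[0,0,61.7,-588.5,-567.5,100,1],[0,0,61.7,-588.5,-567.5,100,1]])

```text
time_s: 2.1
ee_pos: [555.6, -190.6, 113.8]
ee_rot: [-179.9, -0.1, 98.6]
force: [-0.2, 0.4, -0.5]
gripper_width: 91.6
gripper_force: 0.0
```

Call:
carry_out(commands=[[0,0,0,0,0,20,1],[0,0,0,0,0,40,1],[0,0,0,0,0,60,1],[0,0,0,0,0,70,1],[0,0,0,0,0,77,1],[0,0,0,0,0,77,1],[0,0,0,0,0,77,1]])

```text
time_s: 2.8
ee_pos: [556.9, -191.8, 37.7]
ee_rot: [179.9, 0.0, 98.6]
force: [-0.2, 1.0, -0.6]
gripper_width: 90.7
gripper_force: 0.0
```

Run:
```python
from h import *
print(state()["ee_pos"],state()["force"])
a=grab_frame("top")[:,:,::-1];b=grab_frame("side")[:,:,::-1]
A=cv2.resize(a[150:290,280:420],(600,600),interpolation=cv2.INTER_CUBIC)
cv2.imwrite("pics/c2.png",cv2.resize(b[170:350,250:490],(800,600),interpolation=cv2.INTER_CUBIC))
cv2.imwrite("pics/t2.png",a)
```

```text
[ 556.88313006 -191.75949082   37.68556415] [-0.17531923  1.03882857 -0.59636224]
```

View pics/c2.png

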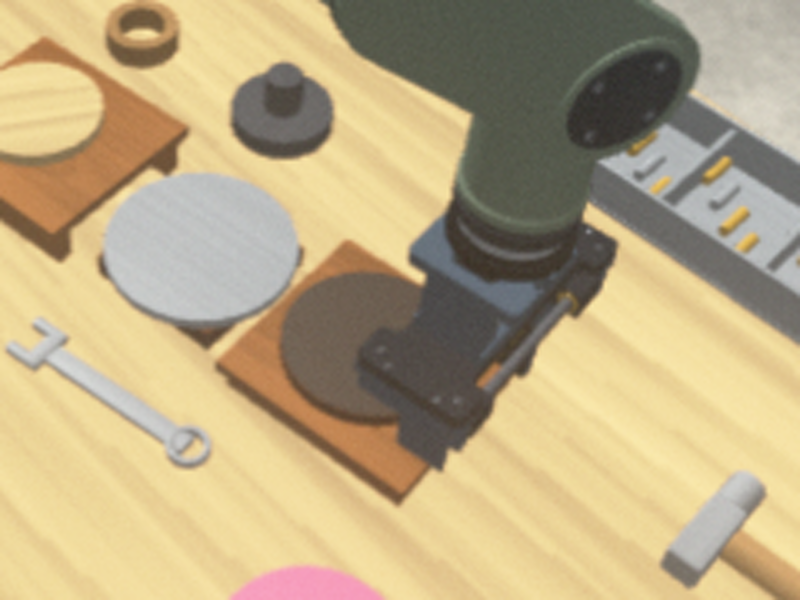

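The fingers have come down behind the disc with nothing touched, and the disc still lies on the low shelf at about crop (360,345). I'll push in two stages.

Call:
carry_out(commands=[[0,0,0,5,0,1.5,1],[0,0,0,12,0,1.5,1],[0,0,0,20,0,1.5,1],[0,0,0,28,0,1.5,1],[0,0,0,36,0,1.5,1],[0,0,0,44,0,1.5,1],[0,0,0,52,0,1.5,1],[0,0,0,60,0,1.5,1],[0,0,0,68,0,1.5,1],[0,0,0,76,0,1.5,1],[0,0,0,84,0,1.5,1],[0,0,0,92,0,1.5,1],[0,0,0,100,0,1.5,1],[0,0,0,108,0,1.5,1],[0,0,0,116,0,1.5,1],[0,0,0,124,0,1.5,1],[0,0,0,132,0,1.5,1],[0,0,0,137,0,1.5,1],[0,0,0,140,0,1.5,1],[0,0,0,140,0,1.5,1]])

```text
time_s: 4.9
ee_pos: [535.3, -52.8, 35.3]
ee_rot: [-180.0, -0.0, 98.6]
force: [-0.4, 0.3, 0.4]
gripper_width: 91.5
gripper_force: 0.0
```

Run:
```python
from h import *
print(state()["ee_pos"],state()["force"],state()["time_s"])
a=grab_frame("top")[:,:,::-1];b=grab_frame("side")[:,:,::-1]
cv2.imwrite("pics/t3.png",a)
A=cv2.resize(a[170:290,260:360],(500,600),interpolation=cv2.INTER_CUBIC)
B=cv2.resize(b[200:320,270:330+30],(300,400),interpolation=cv2.INTER_CUBIC)
o=np.zeros((600,800,3),np.uint8);o[:,:500]=A;o[:400,500:]=B;cv2.imwrite("pics/c3.png",o)
```

```text
[535.3054539  -52.81673922  35.30026505] [-0.39199839  0.34645648  0.4260051 ] 4.9
```

View pics/c3.png

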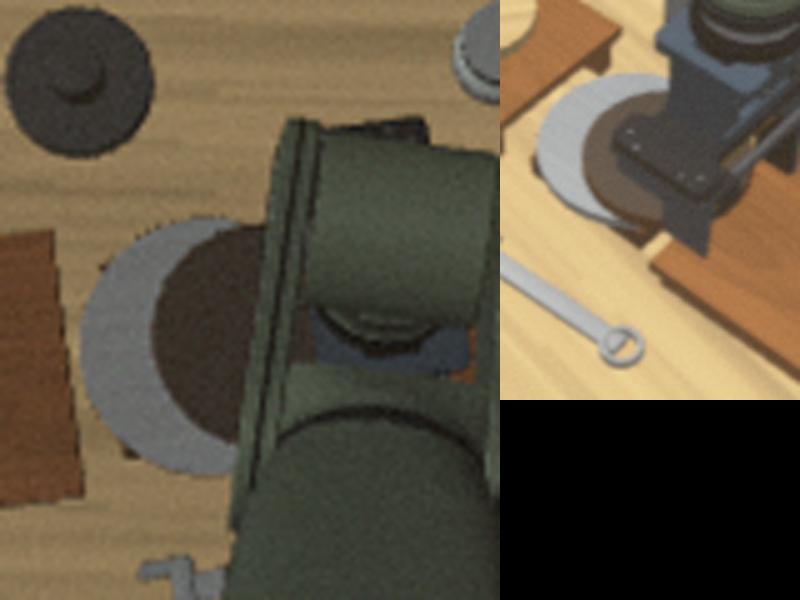

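In the top view the disc's left edge is at about crop x 152 and the plate's at 82, so roughly 30 mm of push remains. I'll fit the visible arcs for an exact value.

```bash
cat > arc.py <<'E'
from h import *
import h
def arcfit(f,c,r,a0,a1,n="top"):
    h.T=np.radians(np.linspace(a0,a1,180))
    im={n:blur(cv2.imread(f))}
    return fit(im,c,r)
E
python3 - <<'E'
from arc import *
# arcs: world angle, +y=90
print(arcfit("pics/t3.png",[522,37,30],72.5,60,170))
for z in(42,43):print(arcfit("pics/t3.png",[527,6,z],62.5,45,150))
print(arcfit("pics/t3.png",[527,6,42],62.5,60,140))
E
```

```text
(array([521.4,  44.1]), np.float64(-43.0))
(array([527.3,   5.7]), np.float64(-90.4))
(array([527.2,   5.7]), np.float64(-90.4))
(array([527.4,   5.6]), np.float64(-89.9))
```

Call:
carry_out(commands=[[0,0,0,4,0,0,1],[0,0,0,9,-0.2,0,1],[0,0,0,14,-0.3,0,1],[0,0,0,19,-0.4,0,1],[0,0,0,24,-0.5,0,1],[0,0,0,28,-0.6,0,1],[0,0,0,31,-0.6,0,1],[0,0,0,32,-0.6,0,1],[0,0,0,32,-0.6,0,1],[0,0,0,32,-0.6,0,1],[0,0,0,24,-0.6,0,1],[0,0,0,10,-0.6,0,1],[0,0,0,-5,-0.6,0,1],[0,0,0,-5,-0.6,-40,1],[0,0,0,-5,-0.6,-80,1]])

```text
time_s: 6.5
ee_pos: [535.0, -60.2, 115.3]
ee_rot: [-179.8, -0.0, 98.4]
force: [0.9, 0.1, -0.6]
gripper_width: 91.2
gripper_force: 0.0
```

Call:
carry_out(commands=[[0,0,0.84,347.4,4.2,0,0.54],[0,0,0.84,347.4,4.2,0,0.54],[0,0,0.84,347.4,4.2,0,0.54],[0,0,0.84,347.4,4.2,0,0.54],[0,0,0.84,347.4,4.2,0,0.54],[0,0,0.84,347.4,4.2,0,0.54],[0,0,0.84,347.4,4.2,0,0.54],[0,0,0.84,347.4,4.2,0,0.54],[0,0,0.84,347.4,4.2,0,0.54],[0,0,0.84,347.4,4.2,0,0.54],[0,0,0.84,347.4,4.2,0,0.54]])

```text
time_s: 7.6
ee_pos: [488.8, 284.0, 115.5]
ee_rot: [-180.0, 0.0, 97.6]
force: [0.5, 0.6, 0.5]
gripper_width: 70.3
gripper_force: 0.0
```

Run:
```python
from h import *
print(state()["ee_pos"],state()["gripper_width"])
for n in M: cv2.imwrite(f"pics/{n}4.png",grab_frame(n)[:,:,::-1])
I={n:blur(cv2.imread(f"pics/{n}4.png")) for n in M}
for k,c,r in(("disc",[522,37,42],62.5),("plate",[522,37,30],72.5),("caul",[499,208,56],52.5)):
    print(k,fit({"top":I["top"]},c,r),fit({"side":I["side"]},c,r),fit(I,c,r,True))
b=I["side"][170:350,210:450];cv2.imwrite("pics/c4.png",cv2.resize(b,(800,600)))
```

```text
[488.81539284 283.97871648 115.46966241] 70.30647274605724
disc (array([522. ,  36.6]), np.float64(-91.5)) (array([516.6,  31.9]), np.float64(-100.4)) (array([522. ,  37. ,  33.4]), np.float64(-177.6))
plate (array([516.3,  44.3]), np.float64(-43.9)) (array([517.3,  46.9]), np.float64(-85.7)) (array([515.5,  44.8,  32.8]), np.float64(-127.7))
caul (array([498.9, 208.5]), np.float64(-80.8)) (array([497.8, 207.9]), np.float64(-85.9)) (array([498.9, 208.9,  54.3]), np.float64(-166.5))
```

View pics/c4.png

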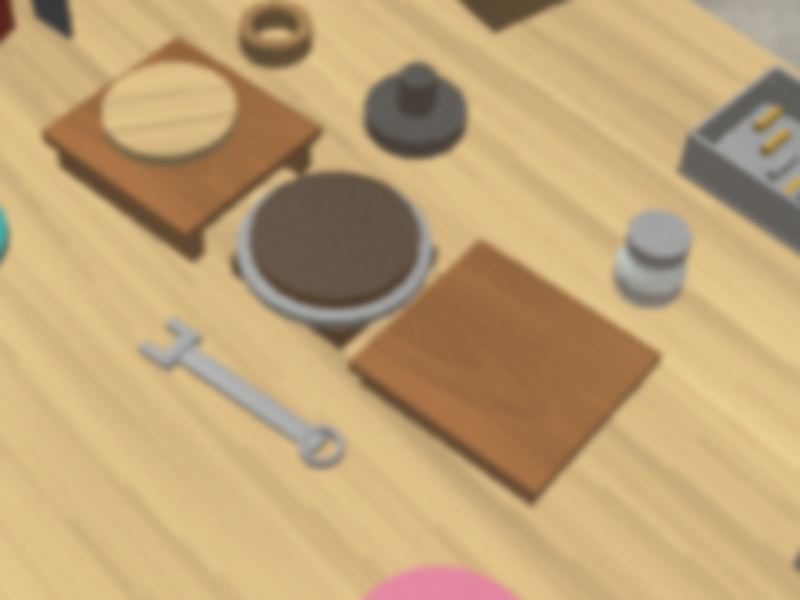

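The disc lies flat and centred on the plate, around crop (337,238), with an even rim. Next is the caul: lower behind it, then push.

Call:
carry_out(commands=[[0,0,0,0,0,30,0.54],[0,0,0,0,0,55,0.54],[0,0,0,0,0,67.5,0.54],[0,0,0,0,0,67.5,0.54],[0,0,0,-8,0,67.5,0.54],[0,0,0,-16,0,67.5,0.54],[0,0,0,-24,0,67.5,0.54],[0,0,0,-32,0,67.5,0.54],[0,0,0,-40,0,67.5,0.54],[0,0,0,-48,0,67.5,0.54],[0,0,0,-56,0,67.5,0.54],[0,0,0,-64,0,67.5,0.54],[0,0,0,-72,0,67.5,0.54],[0,0,0,-80,0,67.5,0.54],[0,0,0,-88,0,67.5,0.54],[0,0,0,-96,0,67.5,0.54],[0,0,0,-104,0,67.5,0.54],[0,0,0,-112,0,67.5,0.54],[0,0,0,-116,0,67.5,0.54],[0,0,0,-116,0,67.5,0.54]])

```text
time_s: 9.7
ee_pos: [503.8, 170.1, 47.9]
ee_rot: [-180.0, 0.0, 97.7]
force: [0.4, -0.1, 0.7]
gripper_width: 70.3
gripper_force: 0.0
```

Call:
carry_out(commands=[[0,0,0,-5,0,0,0.54],[0,0,0,-10,0,0,0.54],[0,0,0,-15,0,0,0.54],[0,0,0,-20,0,0,0.54],[0,0,0,-25,0,0,0.54],[0,0,0,-30,0,0,0.54],[0,0,0,-35,0,0,0.54],[0,0,0,-40,0,0,0.54],[0,0,0,-45,0,0,0.54],[0,0,0,-50,0,0,0.54],[0,0,0,-54,0,0,0.54],[0,0,0,-55,0,0,0.54],[0,0,0,-55,0,0,0.54]])

```text
time_s: 11.0
ee_pos: [511.3, 116.1, 48.0]
ee_rot: [180.0, -0.0, 97.7]
force: [-0.5, -0.1, -0.2]
gripper_width: 70.0
gripper_force: 0.0
```

Run:
```python
from arc import *
s=state();print(s["ee_pos"],s["gripper_width"],s["force"],s["time_s"])
for n in M: cv2.imwrite(f"pics/{n}5.png",grab_frame(n)[:,:,::-1])
a,b=[cv2.imread(f"pics/{n}5.png") for n in M]
o=np.zeros((600,800,3),np.uint8);o[:,:500]=cv2.resize(a[170:290,250:350],(500,600));o[:400,500:]=cv2.resize(b[170:290,265:355],(300,400))
cv2.imwrite("pics/c5.png",o)
e=s["ee_pos"];c=[e[0]+7.4,e[1]-54.6,55];print("pred",c)
print(arcfit("pics/top5.png",c,52.5,-150,-20))
print(arcfit("pics/top5.png",[522,36.6,42],62.5,-140,-20))
```

```text
[511.25710569 116.09345331  47.97847558] 70.04254442849846 [-0.49966786 -0.0602021  -0.20706745] 11.0
pred [np.float64(518.6571056920092), np.float64(61.49345331411562), 55]
(array([519.6,  62.8]), np.float64(-102.5))
(array([521.9,  37. ]), np.float64(-93.2))
```

View pics/c5.png

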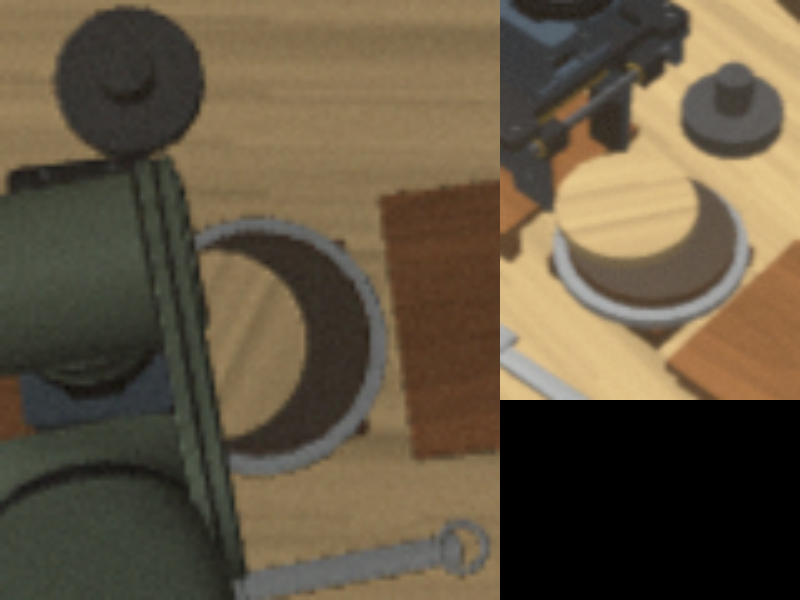

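The disc hasn't moved, and the caul is sliding onto it with about 25.5 mm to go. I'll finish the push, back off and lift.

Call:
carry_out(commands=[[0,0,0,-5,-0.2,0,0.54],[0,0,0,-10,-0.4,0,0.54],[0,0,0,-15,-0.6,0,0.54],[0,0,0,-20,-0.7,0,0.54],[0,0,0,-23,-0.7,0,0.54],[0,0,0,-25,-0.7,0,0.54],[0,0,0,-25.5,-0.7,0,0.54],[0,0,0,-25.5,-0.7,0,0.54],[0,0,0,-25.5,-0.7,0,0.54],[0,0,0,-15,-0.7,0,0.54],[0,0,0,5,-0.7,0,0.54],[0,0,0,15,-0.7,0,0.54],[0,0,0,15,-0.7,-40,0.54],[0,0,0,15,-0.7,-80,0.54],[0,0,0,50,-0.7,-80,0.54],[0,0,0,90,-0.7,-80,0.54],[0,0,0,90,-0.7,-80,0.54],[0,0,0,90,-0.7,-80,0.54]])

```text
time_s: 12.9
ee_pos: [498.0, 206.1, 127.8]
ee_rot: [-180.0, 0.0, 97.9]
force: [-0.4, -0.1, -0.3]
gripper_width: 70.2
gripper_force: 0.0
```

Run:
```python
from h import *
s=state();print(s["ee_pos"],s["ee_rot"],s["gripper_width"],s["time_s"])
for n in M: cv2.imwrite(f"pics/{n}6.png",grab_frame(n)[:,:,::-1])
I={n:blur(cv2.imread(f"pics/{n}6.png")) for n in M}
for k,c,r in(("disc",[522,37,42],62.5),("caul",[522,37,54],52.5),("weight",[672.5,112.5,20],42.5)):
    print(k,fit({"top":I["top"]},c,r),fit({"side":I["side"]},c,r))
# weight/knob height from two views: crops
a=cv2.resize(I["top"][165:265,255:355],(400,400),interpolation=cv2.INTER_CUBIC)
b=cv2.resize(I["side"][180:280,270:370],(400,400),interpolation=cv2.INTER_CUBIC)
cv2.imwrite("pics/c6.png",np.hstack([a,b]))
```

```text
[497.96364891 206.13430615 127.78352479] [-1.79978538e+02  3.40063136e-02  9.78566499e+01] 70.16234288116122 12.9
disc (array([521.9,  36.7]), np.float64(-91.4)) (array([515.8,  30.9]), np.float64(-90.3))
caul (array([522.1,  37.1]), np.float64(-103.5)) (array([520.5,  36.8]), np.float64(-81.6))
weight (array([672.2, 112.5]), np.float64(-97.9)) (array([661.2, 101.6]), np.float64(-86.5))
```

View pics/c6.png

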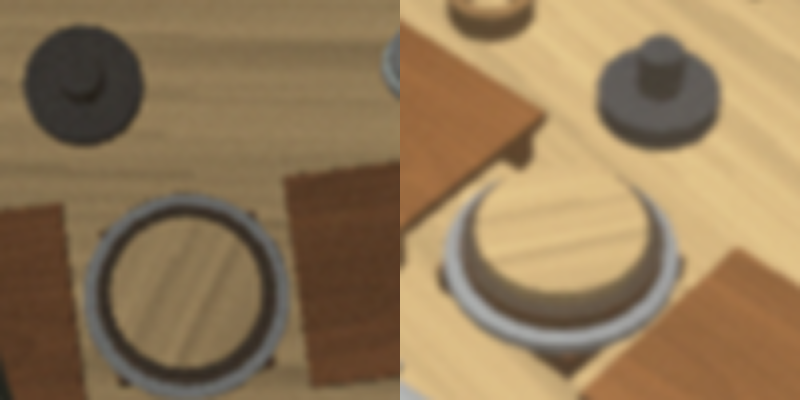

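The caul is concentric on the disc, with an even rim in both views. Next I'll check the knob height from the two views and move above the weight.

Run:
```python
from h import *
f=lambda X:np.r_[proj("top",X)[0]-[275.75,183.75],proj("side",X)[0]-[335.5,192.5]]
from scipy.optimize import least_squares
o=least_squares(f,[672,112,50]);print(o.x,o.fun)
```

```text
[671.41838383 109.77371576  55.39088073] [ 0.02640356 -0.03198704 -0.03937236  0.00372346]
```

Call:
carry_out(commands=[[0,0,0,-115.7,160,0,0.54],[0,0,0,-115.7,160,0,0.54],[0,0,0,-115.7,160,0,0.54],[0,0,0,-115.7,160,0,0.54],[0,0,0,-115.7,160,0,0.54],[0,0,0,-115.7,160,0,0.54],[0,0,0,-115.7,160,40,0.54],[0,0,0,-115.7,160,40,0.54],[0,0,0,-115.7,160,40,0.54]])

```text
time_s: 13.9
ee_pos: [670.9, 112.5, 87.8]
ee_rot: [-179.8, -0.0, 97.7]
force: [0.3, -0.4, 0.2]
gripper_width: 70.2
gripper_force: 0.0
```

The knob top measures 55 mm high at about (671.5,111), which matches the text. I'll descend and grip.

Call:
carry_out(commands=[[0,0,0,0,0,20,0.54],[0,0,0,0,0,40,0.54],[0,0,0,0,0,55,0.54],[0,0,0,0,0,63,0.54],[0,0,0,0,0,63,0.54],[0,0,0,0,0,63,-0.4],[0,0,0,0,0,63,-0.4],[0,0,0,0,0,63,-0.4],[0,0,0,0,0,63,-0.4],[0,0,0,0,0,63,-0.4],[0,0,0,0,0,63,-0.4],[0,0,0,0,0,63,-0.4]], force=35)

```text
time_s: 15.1
ee_pos: [672.9, 112.2, 25.2]
ee_rot: [179.9, -0.0, 97.7]
force: [0.1, -0.2, 0.0]
gripper_width: 31.7
gripper_force: 35.0
```

Call:
carry_out(commands=[[0,0,0,0,0,-4,-0.4],[0,0,0,0,0,-15,-0.4],[0,0,0,0,0,-30,-0.4],[0,0,0,0,0,-45,-0.4],[0,0,0,0,0,-60,-0.4],[0,0,0,0,0,-75,-0.4],[0,0,0,0,0,-80,-0.4],[0,0,0,-4,-12,-80,-0.4],[0,0,0,-10,-30,-80,-0.4],[0,0,0,-17,-50,-80,-0.4],[0,0,0,-24,-70,-80,-0.4],[0,0,0,-31,-90,-80,-0.4],[0,0,0,-37,-110,-80,-0.4],[0,0,0,-44,-130,-80,-0.4],[0,0,0,-50,-147,-80,-0.4],[0,0,0,-53,-156,-80,-0.4],[0,0,0,-54.3,-159.3,-80,-0.4],[0,0,0,-54.3,-159.3,-80,-0.4],[0,0,0,-54.3,-159.3,-80,-0.4]])

```text
time_s: 17.0
ee_pos: [523.1, 37.3, 105.2]
ee_rot: [179.9, -0.0, 97.7]
force: [0.5, -0.6, -5.6]
gripper_width: 31.3
gripper_force: 35.0
```

Run:
```python
from h import *
s=state();print(s["ee_pos"],s["ee_rot"],s["force"],s["time_s"])
for n in M: cv2.imwrite(f"pics/{n}7.png",grab_frame(n)[:,:,::-1])
a,b=[cv2.imread(f"pics/{n}7.png") for n in M]
cv2.imwrite("pics/c7.png",np.hstack([cv2.resize(a[180:300,250:350],(360,432)),cv2.resize(b[160:280,260:360],(360,432))]))
```

```text
[523.0674059   37.31696164 105.23355666] [ 1.79899940e+02 -7.89864004e-03  9.77094168e+01] [ 0.51158314 -0.56283779 -5.59739531] 17.0
```

View pics/c7.png

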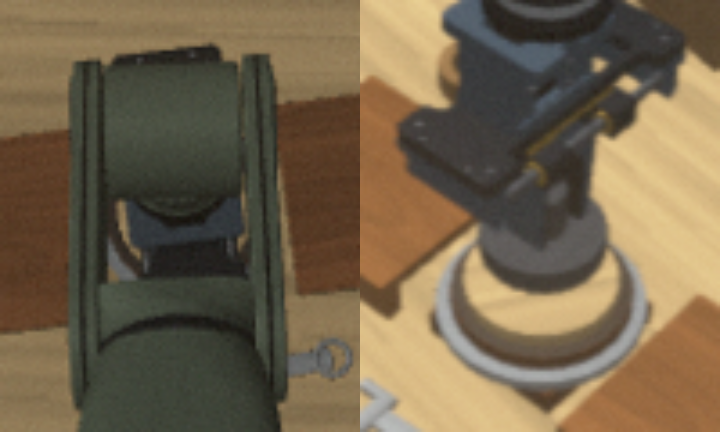

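The weight hangs level above the caul, in line with it in the side view. I'll lower it slowly and watch the force.

Call:
carry_out(commands=[[0,0,0,0,-0.5,5,-0.4],[0,0,0,0,-1,10,-0.4],[0,0,0,0,-1,15,-0.4],[0,0,0,0,-1,19,-0.4],[0,0,0,0,-1,22,-0.4],[0,0,0,0,-1,23.5,-0.4],[0,0,0,0,-1,24.3,-0.4],[0,0,0,0,-1,25,-0.4],[0,0,0,0,-1,25,-0.4],[0,0,0,0,-1,25,-0.4]])

```text
time_s: 18.1
ee_pos: [521.1, 36.9, 80.1]
ee_rot: [180.0, -0.0, 97.7]
force: [0.1, 0.3, -5.5]
gripper_width: 31.3
gripper_force: 35.0
```

Call:
carry_out(commands=[[0,0,0,0,0,0.3,-0.4],[0,0,0,0,0,0.5,-0.4],[0,0,0,0,0,0.5,-0.4]])

```text
time_s: 18.4
ee_pos: [521.0, 36.9, 79.5]
ee_rot: [180.0, -0.0, 97.7]
force: [0.6, 0.3, -6.4]
gripper_width: 31.3
gripper_force: 35.0
```

Call:
carry_out(commands=[[0,0,0,0,0,0.3,-0.4],[0,0,0,0,0,0.5,-0.4],[0,0,0,0,0,0.5,-0.4]])

```text
time_s: 18.7
ee_pos: [521.0, 36.9, 79.2]
ee_rot: [180.0, -0.0, 97.7]
force: [-1.3, -0.2, -4.0]
gripper_width: 31.0
gripper_force: 35.0
```

Call:
carry_out(commands=[[0,0,0,0,0,0.3,-0.4],[0,0,0,0,0,0.5,-0.4],[0,0,0,0,0,0.5,-0.4]])

```text
time_s: 19.0
ee_pos: [521.0, 36.9, 79.2]
ee_rot: [180.0, -0.0, 97.7]
force: [-3.7, -0.3, 5.3]
gripper_width: 31.4
gripper_force: 35.0
```

It's in contact. I'll release and lift straight up.

Call:
carry_out(commands=[[0,0,0,0,0,-0.4,-0.4],[0,0,0,0,0,-0.4,-0.2],[0,0,0,0,0,-0.4,0],[0,0,0,0,0,-0.4,0.3],[0,0,0,0,0,-0.4,0.5],[0,0,0,0,0,-0.4,0.5],[0,0,0,0,0,-0.4,0.5],[0,0,0,0,0,-15,0.5],[0,0,0,0,0,-40,0.5],[0,0,0,0,0,-80,0.5],[0,0,0,0,0,-100,0.5],[0,0,0,50,0,-100,0.5],[0,0,0,100,0,-100,0.5],[0,0,0,150,0,-100,0.5],[0,0,0,200,0,-100,0.5],[0,0,0,220,0,-100,0.5],[0,0,0,220,0,-100,0.5],[0,0,0,220,0,-100,0.5]])

```text
time_s: 20.8
ee_pos: [491.3, 254.6, 178.2]
ee_rot: [-180.0, 0.0, 97.8]
force: [0.0, 0.3, -1.1]
gripper_width: 68.5
gripper_force: 0.0
```

Run:
```python
from h import *
s=state();print(s["ee_pos"],s["time_s"])
for n in M: cv2.imwrite(f"pics/{n}8.png",grab_frame(n)[:,:,::-1])
I={n:blur(cv2.imread(f"pics/{n}8.png")) for n in M}
for k,c,r in(("disc",[522,37,42],62.5),("caul",[522,37,54],52.5),("weight",[522,37,74],42.5)):
    print(k,fit({"top":I["top"]},c,r))
a,b=I.values()
cv2.imwrite("pics/c8.png",np.hstack([cv2.resize(a[150:300,200:400],(400,300)),cv2.resize(b[150:300,210:410],(400,300))]))
```

```text
[491.25513694 254.64935706 178.22466719] 20.8
disc (array([521.9,  36.8]), np.float64(-91.9))
caul (array([522.2,  37.2]), np.float64(-105.2))
weight (array([520.8,  37.5]), np.float64(-99.2))
```

View pics/c8.png

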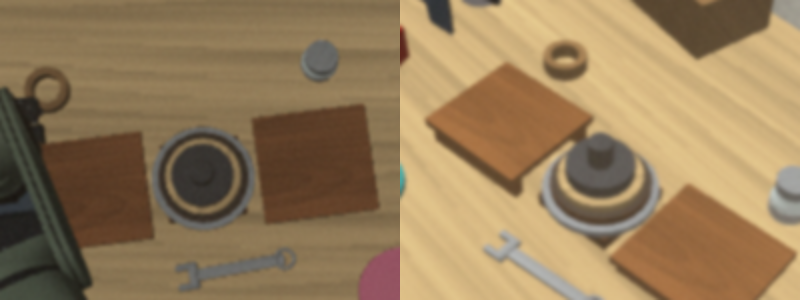

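The stack is concentric to within about 1.5 mm at crop (203,177), and the tape, jar and wrench haven't moved. Handing in.

```bash
python3 -c "
from workcell import workorder
print(workorder.job_done())"
```

```text
the job is handed in; nothing more can be done
None
```

The job is handed in: disc, board and weight are stacked on the plate, centred to within about 1.5 mm of each other, and the jar, tape and wrench had not moved in the last picture; I did not re-check the other bystanders, and no verdict came back.

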